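# Free the sprung tweezers at the coupler rack and hold them squeezed to the gap mark

## Robot

A 6-joint arm with a two-finger parallel gripper is mounted at the origin on the work surface. World frame = base frame: x ahead of the robot, y to its left, z up, the work surface at z = 0. Lengths are in m, angles in degrees, forces in N, time in s.
With the tool pointing down it reaches from about 0.35 to 0.875 m from the base axis. Payload 4.2 kg.
Tool frame: the origin (TCP) lies at the centre of the arm's flange, where the gripper is bolted on; the fingertips stand 182 mm ahead of it and the grasp point (between the pads) lies 164 mm ahead of it (r.nose_length is the distance from the TCP to the fingertips, in m); z points along the fingers, y is the line along which they close (so a half turn about z gives the same grasp; the last joint's range is limited). The gripper opens to 87 mm and grips with 3 to 60 N. Pads are 19 mm wide; open, the fingers measure 117 mm over their backs; the gripper's body (75 mm by 190 mm) begins 51 mm behind the grasp point.
Start: joints at [79.217, 22.042, 0.453, 0, -68.411, -14.817], TCP at [0.27, 0.564, 0.405] pointing down, gripper open.
Joint ranges: [-179.83, 179.83], [-69.29, 118.12], [-61.27, 80.66], [-181.25, 117.63], [-171.15, -9.14], [-177.46, 177.46]. Speed limits (degrees/s): [159.86, 159.86, 180, 180, 180, 180].

## Interface

Orientations are given as a 3x3 rotation matrix whose columns are the frame's x, y, z axes.
In Python, from station import r, vision gives the robot as it stands. The module is installed in compiled form; this text tells all that it offers.
- The arm moves only by the shell command python3 -m creep 'ROWS'. ROWS is JSON, a list of rows, each a list of 7 numbers: the opening, from -1 (shut) to 1 (fully open), then the shift along the tool's x, y, z in mm, then the turn, a rotation vector about the tool's x, y, z in degrees. A call has 1 to 8 rows; each row is the pose to reach, as a shift and turn from the pose commanded when the call began, along the tool's axes at that moment; what a row does not reach only later rows make up. A row lasts 1/12 s, in which the tool goes at most 41.7 mm and 7.16 degrees, less where a joint would pass 70% of its speed; a pose out of reach is approached as far as the arm can. A call with a gripper value outside its range is refused whole. The fingers move at their own pace and stop on an object; the grip force is fixed at half the most. Time passes only in rows, so rows that repeat a pose let the fingers close. It gives the time, the measured TCP pose, the force, the opening and the grip force at its end, in the units of the state.
- r.sense(): the state, without advancing time (a new reading comes with each control period).
- vision.capture(name): name is "scene" or "side" or "wrist"; returns (picture, depth): 480x640x3 uint8, red, green, blue; 480x640 float32, m along the optical axis (not along the pixel's ray), 0 where there is no reading.
- vision.camera_model(name): a dict with "vertical_fov" (degrees; the focal length in pixels is half the picture's height over the tangent of half this angle, whatever the lens; pixels are square), "cx", "cy" (the principal point, pixels), "extrinsics" (4x4, takes a point from camera to world coordinates); the wrist camera has in their place "mount" (4x4, takes a point from camera to tool coordinates, whose origin is the TCP and whose axes are the flange's). Camera axes: x right, y down, z forward; pixel columns grow to the right and rows downward; lengths in m; the calibration is good to about 2 mm. The wrist camera is an equidistant fisheye: a pixel r from the principal point sees the ray r / f radians off the axis. A picture is of the moment at which its call begins: read the wrist's pose just before it. camera_model takes no time and is no camera call.
- r.finish_job(): hands the job in; it is judged then, once.
Trained networks look in the newest picture that a camera, given by its name, has taken for a name from the list of things; names that differ only in an ending like _2 or _b are one class to them, and where a whole thing is asked for, a point or a joint stands for the part that bears it (a point fixed in the world has none). Each returns a list of dicts, best first, with "conf" (0 to 1); they miss things now and then, are a little off and sometimes report something else, mostly with a low value. They report only what shows in the picture. A call takes as long as a camera call.
- vision.find_in(camera, thing): "uv" ([column, row] in pixels, amid what is visible of it).
- vision.cut_out(camera, thing): "region" (480x640 bool, what is visible of it) and "uv" ([column, row] in pixels, amid what is visible of it).
The state is a dict: "time_s": time; "joints": joint angles; "joint_velocities": joint speeds; "effort": joint torques, N m; "tcp_pos": TCP position; "ee_rot": TCP orientation; "wrist_force": force on the tool from outside, world axes, zero at the start; "moment": the same for the moment, N m; "gripper_width": opening from 0.0 (shut) to 1.0 (fully open); "gripper_force": force on a finger pad.
Only numpy, scipy, OpenCV 4.12 (cv2) and the standard library are available. Lean on these libraries where they do the work, as an engineer would, in place of code of your own. Each camera call takes 0.05 s, during which the arm holds its last target. There are 200 camera calls.

## Task

At the coupler rack, swing the red keeper lever out to the yellow mark (60 degrees) so that it no longer bars the sprung tweezers, and leave it there. Then take the tweezers by their blue pads, lift them level and well clear of the stand (8 cm or so) and squeeze them until the red pointer stands in the green band, a tip gap of 16 mm, never letting the tips close up. Finish while still holding them steady in the air at that gap; do not put them down, and leave the couplers and the other things on the bench where they are.

Things in the scene. Friction and masses are not known exactly. Their poses are not given: they have to be found in the camera images.
- stand: fixed dark steel stand, base plate 190 x 365 x 6 mm (long along y), with upright notched plates; origin on the table near its middle, z up. Tweezers lie level in the notches at its +y end, origin at (40, 100, 80) mm, tips to +x; the plates under them are 95 mm behind and 35 mm ahead of that, free space 70 mm deep between. Two couplers sit at its -y end, tops 100 mm above the table.
- keeper (a joint): angle (rad, 0 to 1.75) of the keeper, a red bar lever 12 mm wide turning level about an upright pivot; at 0 it points to the stand's -y, 3 mm over the tweezers' back, barring them; at a it points along (-sin a, -cos a) in the stand's frame (clockwise from above). Yellow mark: 1.047 (60 degrees). About 1.5 N at the knob moves it; it stays where left.
- keeper_pivot (a point): point on the keeper's upright pivot axis, at the height of the bar (91.5 mm above the table)
- keeper_knob (a point): point on the axis of the keeper's upright black round knob (18 mm diameter, 36 mm high, standing on the bar, its top 130 mm above the table), 85 mm from the pivot, 120 mm above the table, a good height to pinch it from above; the bar's upper face is 26 mm below this point
- yellow_mark (a point): centre of the upper face of the yellow tab (24 mm wide, 60 mm from the pivot) on the rim of the white disc under the bar; the bar is at the mark when it lies centred over this tab
- tweezers: sprung steel tweezers, 175 mm long, 90 g: back block 30 x 26 x 12 mm and two hinged sprung legs 10 mm high. Origin midway between the blue squeeze pads (36 mm long, 14 mm high); x to the tips (65 mm ahead), y from right leg to left, z up. Width over the pads: 47 mm open, 30 mm at the marked gap (legs parallel, 7 N a pad); tip gap changes 1.76 mm per mm of it. Centre of mass 20 mm behind origin.
- leg_left (a joint): how far each leg is squeezed (rad): 0 sprung open (tip gap 46 mm), 0.10 at the marked gap (16 mm), 0.15 tips closed to 1 mm; the tip gap falls by 3 mm per 0.01 rad. The right leg moves equally.
- tip_left (a point): inner face of the left leg's tip; the tip gap is the distance from here to tip_right. A brass strip on the left leg crosses over the legs 20 mm behind the tips, its top 8 mm above the tweezers' origin; its green band is 7 mm wide and the red pointer on the right leg stands in it for tip gaps of 12 to 20 mm.
- tip_right (a point): inner face of the tip of the right leg
- coupler_a: loose zinc double coupler cradled in the stand, 120 x 60 x 70 mm, origin under its middle; leave alone
- coupler_b: second zinc double coupler cradled in the stand beside the first, same size; leave alone
- half_coupler: rusty half coupler lying on the table, about 74 x 60 x 46 mm, origin under its middle; leave alone
- washer_block: grey nylon washer block on the table, 60 x 60 x 25 mm with a 22 mm hole, origin under its middle; leave alone
- depth_gauge: brass depth gauge on the table, 130 x 90 x 28 mm, origin under its crossbar; leave alone
- wrench: steel wrench on the table, 200 mm long; leave alone

How it is judged:
By the outcome, as a careful person would: the job done as asked, in the order asked, and still so for the second after the job is handed in, while the arm keeps its last pose, push and grip.
It also fails if it takes over 45 s, if anything falls off the work surface, if the arm or the gripper's body presses on something with over 40 N, if the wrist force passes 120 N, or if a joint passes its speed limit or range.

## Working session

There is one attempt and no reset: what is moved stays moved. The work goes in short steps, Python scripts to look and compute and a shell command to move; the robot and the scene stay as the last step left them, time stands still between calls to the robot, and variables do not carry over. Pictures are saved under pics/ and viewed, at most 10 in all, crops included, and the job is handed in when it is done.

```bash
mkdir -p pics
cat > h.py <<'E'
import numpy as np, cv2
from station import r, vision
def cap(cam):
    s=r.sense(); im,d=vision.capture(cam); m=vision.camera_model(cam)
    if 'extrinsics' in m: T=np.array(m['extrinsics'])
    else:
        W=np.eye(4); W[:3,:3]=s['ee_rot']; W[:3,3]=s['tcp_pos']; T=W@np.array(m['mount'])
    return im,d,m,T
def ray(cam,m,uv):
    f=240/np.tan(np.radians(m['vertical_fov']/2)); uv=np.atleast_2d(np.asarray(uv,float))
    p=(uv-[m['cx'],m['cy']])/f
    if cam=='wrist':
        th=np.linalg.norm(p,axis=1,keepdims=True)+1e-9
        p=p/th*np.tan(th)
    return np.c_[p,np.ones(len(p))]
def cloud(cam,im,d,m,T,mask):
    v,u=np.nonzero(mask&(d>0)); P=ray(cam,m,np.c_[u,v])*d[v,u][:,None]
    return P@T[:3,:3].T+T[:3,3]
def onplane(cam,m,T,uv,z):
    D=ray(cam,m,uv)@T[:3,:3].T; o=T[:3,3]
    return o+D*((z-o[2])/D[:,2:3])
def save(n,im): cv2.imwrite('pics/'+n+'.png',cv2.cvtColor(im,cv2.COLOR_RGB2BGR))
E
python3 - <<'E'
from h import *
np.set_printoptions(precision=4,suppress=True)
ims=[]
for c in ['scene','side','wrist']:
    im,d,m,T=cap(c); ims.append(im)
    print(c,m['vertical_fov'],T[:3,3])
    for t in ['stand','keeper','keeper_knob','yellow_mark','tweezers','tip_left','tip_right','coupler_a']:
        L=vision.cut_out(c,t)
        for o in L[:2]:
            P=cloud(c,im,d,m,T,o['region'])
            print(t,round(o['conf'],2),np.round(o['uv']),np.median(P,0) if len(P) else None, P.min(0) if len(P) else None,P.max(0) if len(P) else None)
    save(c+'0',im)
save('both0',np.vstack([cv2.resize(np.hstack(ims[:2]),(800,300)),cv2.resize(np.hstack([ims[2],ims[2]*0]),(800,300))]))
E
```

```text
scene 50.6081396749809 [ 1.1156 -0.5879  1.1065]
stand 0.76 [343. 261.] [ 0.6126 -0.0145  0.0075] [ 0.4308 -0.2519 -0.0047] [0.7323 0.203  0.1359]
keeper 0.73 [339. 209.] [0.5387 0.0399 0.0989] [ 0.5216 -0.0026  0.0881] [0.5518 0.1024 0.1359]
keeper 0.7 [323. 264.] [ 0.6118 -0.0983  0.0704] [ 0.5526 -0.1241  0.0276] [ 0.6762 -0.0391  0.1055]
keeper_knob 0.59 [335. 214.] [0.5385 0.038  0.0998] [ 0.5195 -0.0026  0.0885] [0.5518 0.1026 0.1359]
yellow_mark 0.55 [338. 260.] [ 0.6145 -0.0137  0.0074] [ 0.4546 -0.2489 -0.0038] [0.7302 0.1384 0.1359]
tweezers 0.89 [365. 235.] [0.6311 0.0339 0.084 ] [0.5089 0.0068 0.0008] [0.6952 0.1227 0.0964]
tip_left 0.49 [372. 232.] [0.6392 0.0503 0.0856] [0.5536 0.0122 0.0104] [0.6866 0.1117 0.0929]
tip_left 0.44 [199. 388.] [ 0.6575 -0.484   0.0314] [ 0.5986 -0.522  -0.0043] [ 0.6853 -0.4331  0.0511]
tip_right 0.72 [360. 243.] [0.6307 0.0139 0.0846] [0.5763 0.0097 0.0112] [0.6604 0.049  0.0914]
coupler_a 0.87 [302. 290.] [ 0.628  -0.1856  0.0722] [ 0.5273 -0.2116  0.0025] [ 0.6943 -0.1246  0.1037]
coupler_a 0.77 [320. 265.] [ 0.6119 -0.0987  0.0687] [ 0
[... 545 characters left out ...]
061] [ 0.4683 -0.2541 -0.0025] [0.7317 0.2092 0.1315]
tweezers 0.8 [338. 240.] [0.6179 0.0195 0.0826] [ 0.5186 -0.002  -0.0029] [0.715  0.1922 0.0906]
tip_left 0.54 [339. 234.] [0.6333 0.048  0.0831] [ 0.5535  0.01   -0.0021] [0.7171 0.1922 0.0903]
tip_right 0.55 [332. 242.] [0.6128 0.0119 0.0808] [ 0.5522  0.0052 -0.0012] [0.6706 0.14   0.0881]
coupler_a 0.94 [358. 302.] [ 0.6215 -0.1924  0.0634] [ 0.5603 -0.2149 -0.0022] [ 0.7179 -0.0634  0.1016]
coupler_a 0.72 [343. 274.] [ 0.6018 -0.101   0.0677] [ 0.5433 -0.1649  0.0004] [0.6949 0.0168 0.1014]
wrist 65.70646984690485 [0.3336 0.5339 0.3847]
coupler_a 0.29 [348.   8.] [0.4488 0.456  0.0244] [ 0.4276  0.4167 -0.0016] [0.4852 0.4845 0.0278]
```

View pics/scene0.png

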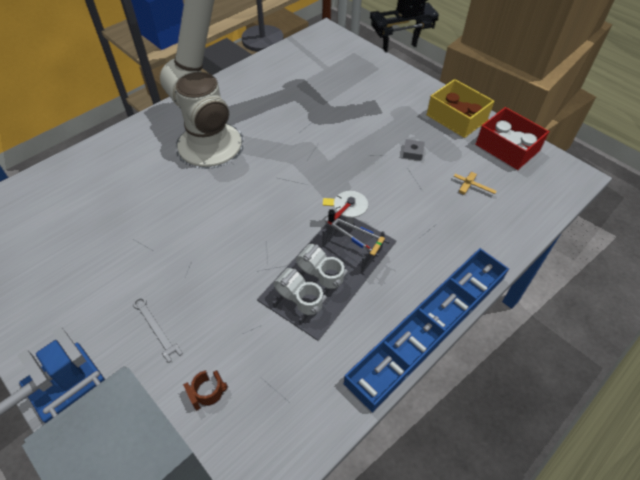

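Run:
```python
from h import *
np.set_printoptions(precision=4,suppress=True)
for c in ['scene','side']:
    im,d,m,T=cap(c)
    h=cv2.cvtColor(im,cv2.COLOR_RGB2HSV); Hh,S,V=[h[...,i].astype(int) for i in range(3)]
    v,u=np.mgrid[:480,:640]; P=np.zeros((480,640,3)); ok=d>0
    P[ok]=cloud(c,im,d,m,T,ok)
    X,Y,Z=P[...,0],P[...,1],P[...,2]
    roi=(X>.42)&(X<.78)&(Y>-.05)&(Y<.25)
    for n,k in dict(red=roi&((Hh<8)|(Hh>172))&(S>140)&(Z>.08),yellow=roi&(Hh>20)&(Hh<35)&(S>120)&(V>100)&(Z>.05),blue=roi&(Hh>100)&(Hh<130)&(S>120)&(Z>.05),knobtop=roi&(Z>.12),base=(X>.38)&(X<.82)&(Y>-.3)&(Y<.3)&(Z>.003)&(Z<.010)).items():
        nn,l,st,ce=cv2.connectedComponentsWithStats(k.astype(np.uint8))
        for i in range(1,nn):
            if st[i,4]>12:
                Q=P[l==i]; print(c,n,st[i,4],np.round(ce[i]),np.median(Q,0),Q.min(0),Q.max(0))
                if n=='base' and st[i,4]>300: print(cv2.minAreaRect(Q[:,:2].astype(np.float32)))
```

```text
scene red 64 [340. 211.] [0.538  0.0419 0.0943] [0.5283 0.0051 0.0909] [0.5523 0.0831 0.1285]
scene yellow 66 [328. 202.] [0.4844 0.0533 0.0849] [0.4684 0.0387 0.0803] [0.5008 0.0681 0.0903]
scene blue 15 [367. 230.] [0.6235 0.0582 0.0875] [0.6074 0.0528 0.0833] [0.6381 0.0625 0.091 ]
scene blue 40 [357. 242.] [0.6298 0.0131 0.0812] [0.6135 0.0095 0.0722] [0.6478 0.0158 0.0933]
scene knobtop 44 [331. 212.] [0.5439 0.0066 0.1293] [0.5344 0.0006 0.1202] [0.5522 0.0189 0.1327]
scene base 26 [400. 208.] [0.5945 0.2373 0.004 ] [0.5809 0.2223 0.003 ] [0.6094 0.2517 0.0077]
scene base 19 [343. 218.] [0.5109 0.0919 0.0064] [0.4984 0.0851 0.0031] [0.5229 0.0982 0.0098]
scene base 27 [420. 218.] [0.6574 0.2493 0.004 ] [0.6461 0.2377 0.0031] [0.6705 0.2632 0.0055]
scene base 150 [365. 226.] [0.5702 0.1157 0.0063] [0.5282 0.0939 0.0031] [0.6233 0.1329 0.0098]
scene base 256 [359. 235.] [0.5886 0.0781 0.0063] [0.5172 0.0609 0.003 ] [0.6309 0.1062 0.0099]
scene base 13 [294. 227.] [ 0.4393 -0.0276  0.0035] [ 0.4269 -0.0348  0.0031] [ 0.4492 -0.0203  0.0055]
scene base 3579 [329. 284.] [ 0.6542 -0.
[... 671 characters left out ...]
]
side red 55 [301. 234.] [0.5335 0.0475 0.0942] [ 0.5273 -0.0012  0.0906] [0.5387 0.0802 0.1275]
side yellow 68 [281. 240.] [0.484  0.0499 0.0837] [0.4684 0.0358 0.0797] [0.4998 0.066  0.0857]
side blue 71 [343. 242.] [0.6331 0.0119 0.08  ] [0.6148 0.0084 0.0507] [0.6579 0.0655 0.0876]
side knobtop 40 [306. 232.] [0.54   0.0039 0.1272] [ 0.5329 -0.0035  0.1204] [0.5484 0.0179 0.1309]
side base 3577 [334. 299.] [ 0.5672 -0.1412  0.0054] [ 0.4772 -0.2536  0.003 ] [0.7279 0.1159 0.01  ]
((0.6020058393478394, -0.05727300047874451), (0.19060270488262177, 0.3685014545917511), 10.979604721069336)
side base 20 [372. 279.] [ 0.6936 -0.0539  0.0053] [ 0.6828 -0.0624  0.0034] [ 0.7008 -0.0402  0.0081]
```

The scene picture shows the stand turned about 11° to the base. The red lever's knob is near (331,212), the yellow tab near (328,202), and the tweezers' pads near (367,230) and (357,242). I'll go over it for a wrist view.

```bash
cat >> h.py <<'E'
def goal(p,yaw):
    "shift (tool axes, mm) and turn about tool z for TCP goal p, tool y axis at world yaw (mod 180)"
    s=r.sense(); R=np.array(s['ee_rot']); sh=R.T@(np.array(p)-s['tcp_pos'])*1000
    cy=np.degrees(np.arctan2(R[1,1],R[0,1])); t=-((yaw-cy+90)%180-90)
    print('shift',sh.round(1),'turn z',round(t,1),'yaw now',round(cy,1),'j6',s['joints'][5])
E
python3 - <<'E'
from h import *
np.set_printoptions(precision=4,suppress=True)
s=r.sense(); print(np.array(s['ee_rot'])); print(np.array(vision.camera_model('wrist')['mount']))
goal([.57,.05,.40],101)
E
```

```text
[[ 0.9018 -0.4321 -0.    ]
 [-0.4321 -0.9018 -0.    ]
 [ 0.      0.     -1.    ]]
[[-0.0003 -0.9667 -0.2558  0.0702]
 [ 1.     -0.0004  0.0003 -0.0006]
 [-0.0003 -0.2558  0.9667  0.0201]
 [ 0.      0.      0.      1.    ]]
shift [492.5 333.6   4.8] turn z -36.6 yaw now -115.6 j6 -14.816516827845147
```

```bash
python3 -m creep '[[1,33,22,0,0,0,-5],[1,66,44,0,0,0,-10],[1,98,66,0,0,0,-15],[1,131,88,0,0,0,-20],[1,164,111,0,0,0,-25],[1,197,133,0,0,0,-30],[1,230,155,0,0,0,-35],[1,246,166,0,0,0,-36.6]]'; python3 -c "
from h import *
goal([.57,.05,.40],101)"
```

```text
time_s: 2.12
tcp_pos: [0.4212, 0.3044, 0.4051]
ee_rot: [[0.981, 0.192, 0.0], [0.192, -0.981, -0.0], [0.0, 0.0, -1.0]]
wrist_force: [-1.0, -0.5, -0.1]
gripper_width: 1.001
gripper_force: 0.0
shift [ 97.3 278.2   5.2] turn z 0.1 yaw now -78.9 j6 47.277063107937224
```

```bash
python3 -m creep '[[1,13,35,0,0,0,0],[1,26,70,0,0,0,0],[1,38,105,0,0,0,0],[1,51,140,0,0,0,0],[1,64,175,2,0,0,0],[1,77,210,4,0,0,0],[1,90,250,5,0,0,0],[1,97,278,5,0,0,0]]'
cat > look.py <<'E'
from h import *
import sys
np.set_printoptions(precision=4,suppress=True)
c='wrist'; im,d,m,T=cap(c); save(sys.argv[1],im)
h=cv2.cvtColor(im,cv2.COLOR_RGB2HSV); Hh,S,V=[h[...,i].astype(int) for i in range(3)]
P=np.zeros((480,640,3)); ok=d>0; P[ok]=cloud(c,im,d,m,T,ok)
X,Y,Z=P[...,0],P[...,1],P[...,2]
roi=(X>.42)&(X<.78)&(Y>-.05)&(Y<.25)&(Z<.2)
for n,k in dict(red=roi&((Hh<8)|(Hh>172))&(S>140)&(Z>.08),yellow=roi&(Hh>20)&(Hh<35)&(S>120)&(V>100)&(Z>.05),blue=roi&(Hh>100)&(Hh<130)&(S>120)&(Z>.05),green=roi&(Hh>40)&(Hh<90)&(S>100)&(Z>.05),knobtop=roi&(Z>.122)&(Z<.136)&(V<90),white=roi&(S<40)&(V>190)&(Z>.06)).items():
    nn,l,st,ce=cv2.connectedComponentsWithStats(k.astype(np.uint8))
    for i in range(1,nn):
        if st[i,4]>25:
            Q=P[l==i]; b=cv2.minAreaRect(Q[:,:2].astype(np.float32))
            print(n,st[i,4],np.round(ce[i]),np.median(Q,0),'rect',np.round(b[0],4),np.round(b[1],4),round(b[2],1))
E
python3 look.py w1
```

```text
time_s: 2.78
tcp_pos: [0.5696, 0.0507, 0.3995]
ee_rot: [[0.982, 0.19, 0.0], [0.19, -0.982, -0.0], [-0.0, 0.0, -1.0]]
wrist_force: [0.3, 0.2, 0.2]
gripper_width: 1.001
gripper_force: 0.0
red 70 [385. 129.] [0.6619 0.0187 0.0885] rect [0.6616 0.0186] [0.0133 0.003 ] 2.3
red 1137 [318. 273.] [0.5379 0.0472 0.0939] rect [0.5374 0.0475] [0.0132 0.0698] 8.2
yellow 635 [380. 105.] [0.6795 0.026  0.088 ] rect [0.6794 0.0258] [0.0123 0.0346] 15.9
yellow 346 [337. 108.] [0.67   0.0583 0.0879] rect [0.67   0.0581] [0.0118 0.0181] 16.2
blue 181 [329. 167.] [0.6231 0.0555 0.0868] rect [0.6237 0.0555] [0.0356 0.0034] 16.5
blue 188 [384. 166.] [0.6328 0.0126 0.0869] rect [0.632  0.0125] [0.0357 0.003 ] 3.9
green 137 [354. 107.] [0.6736 0.0459 0.0883] rect [0.6737 0.0459] [0.0116 0.0071] 18.4
knobtop 478 [372. 291.] [0.5443 0.0089 0.1296] rect [0.543  0.0084] [0.0166 0.0179] 88.7
white 28 [330. 136.] [0.6473 0.0595 0.0849] rect [0.6482 0.0592] [0.008  0.0023] 11.9
white 48 [333. 163.] [0.6264 0.0532 0.0849] rect [0.6263 0.053 ] [0.0184 0.0018] 16.2
white 180 [376. 191.] [0.6126 0.0146 0.085 ] rect [0.6083 0.0141] [0.0699 0.0025] 4.7
white 45 [336. 198.] [0.5997 0.0456 0.0848] rect [0.6004 0.0453] [0.0197 0.0022] 17.8
white 5704 [261. 257.] [0.5445 0.0992 0.0849] rect [0.5357 0.0939] [0.0816 0.0892] 11.2
```

View pics/w1.png

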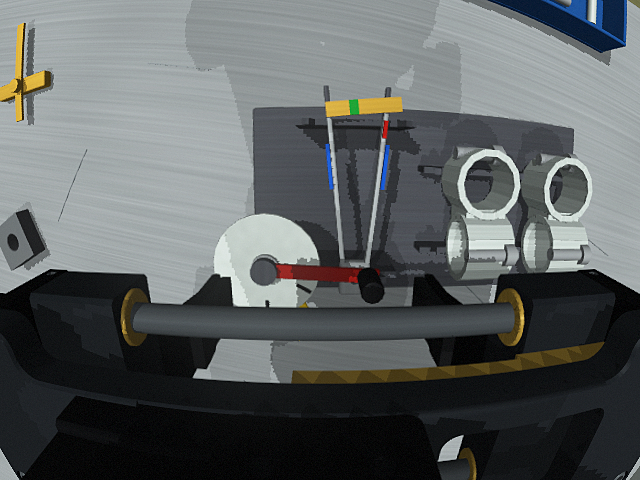

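The wrist view shows the pivot cap at (263,270), the knob at (372,288), the pads at (329,167) and (384,166), and the green band at (354,107) with the red pointer to its right. The lever lies over the tweezers' back.

Run:
```python
from h import *
np.set_printoptions(precision=4,suppress=True)
im,d,m,T=cap('wrist')
P=ray('wrist',m,[[263,270],[370,284]])
for uv,q in zip([[263,270],[370,284]],P): print(T[:3,:3]@(q*d[uv[1],uv[0]])+T[:3,3])
goal([.5435,.0078,.284],100.7)
```

```text
[0.5352 0.089  0.0993]
[0.5503 0.0083 0.1295]
shift [-33.5  36.3 115.3] turn z -0.0 yaw now -79.3 j6 79.44274199058165
```

```bash
python3 -m creep '[[0.2,-16,18,20,0,0,0],[0.2,-33,36,45,0,0,0],[0.2,-33,36,75,0,0,0],[0.2,-33,36,100,0,0,0],[0.2,-33,36,115,0,0,0],[0.2,-33,36,115,0,0,0],[0.2,-33,36,115,0,0,0]]'; python3 -m creep '[[-1,0,0,0,0,0,0],[-1,0,0,0,0,0,0],[-1,0,0,0,0,0,0],[-1,0,0,0,0,0,0],[-1,0,0,0,0,0,0],[-1,0,0,0,0,0,0]]'
```

```text
time_s: 3.47
tcp_pos: [0.5429, 0.0121, 0.2846]
ee_rot: [[0.981, 0.192, -0.001], [0.192, -0.981, -0.001], [-0.001, 0.0, -1.0]]
wrist_force: [0.2, 0.3, 0.7]
gripper_width: 0.621
gripper_force: 0.0
time_s: 3.97
tcp_pos: [0.5431, 0.0102, 0.2854]
ee_rot: [[0.981, 0.192, -0.0], [0.192, -0.981, -0.004], [-0.001, 0.004, -1.0]]
wrist_force: [4.7, -20.5, -1.9]
gripper_width: 0.234
gripper_force: 10.4
```

```bash
python3 -m creep '[[-1,0,2,0,0,0,0],[-1,0,4,0,0,0,0],[-1,0,4,0,0,0,0],[-1,0,4,0,0,0,0]]'
```

```text
time_s: 4.3
tcp_pos: [0.5435, 0.0078, 0.2852]
ee_rot: [[0.982, 0.191, -0.0], [0.191, -0.982, 0.0], [0.0, -0.0, -1.0]]
wrist_force: [-2.8, 0.8, 4.4]
gripper_width: 0.194
gripper_force: 30.0
```

```bash
python3 -m creep '[[-1,-5,0,0,0,0,3.5],[-1,-10.3,-0.9,0,0,0,7],[-1,-20.5,-3.1,0,0,0,14],[-1,-30.3,-6.4,0,0,0,21],[-1,-39.6,-11,0,0,0,28],[-1,-42.2,-12.5,0,0,0,30],[-1,-42.2,-12.5,0,0,0,30],[-1,-42.2,-12.5,0,0,0,30]]'
```

```text
time_s: 4.97
tcp_pos: [0.5, 0.0124, 0.2852]
ee_rot: [[0.946, -0.324, 0.001], [-0.324, -0.946, 0.0], [0.001, -0.001, -1.0]]
wrist_force: [-2.4, 3.6, 4.6]
gripper_width: 0.194
gripper_force: 30.0
```

```bash
python3 -m creep '[[-1,-5,0,0,0,0,3.5],[-1,-10.3,-1,0,0,0,7],[-1,-20.5,-3.3,0,0,0,14],[-1,-30.2,-6.8,0,0,0,21],[-1,-37,-10,0,0,0,26],[-1,-40.2,-11.8,0,0,0,28.5],[-1,-40.2,-11.8,0,0,0,28.5],[-1,-40.2,-11.8,0,0,0,28.5]]'; python3 look.py w2 | grep -E 'red|yellow|knob|white'
python3 - <<'E'
from h import *
for c in ['scene','side']:
    im,d,m,T=cap(c); save(c+'2',im)
a,b=[cv2.resize(cv2.imread(f'pics/{c}2.png')[y:y+75,x:x+100],(400,300),interpolation=cv2.INTER_CUBIC) for c,x,y in [('scene',290,175),('side',250,200)]]
w=cv2.imread('pics/w2.png'); w=cv2.resize(w,(400,300))
cv2.imwrite('pics/c2.png',np.vstack([np.hstack([a,b]),np.hstack([w,w*0])]))
E
```

```text
time_s: 5.63
tcp_pos: [0.4661, 0.0364, 0.2852]
ee_rot: [[0.678, -0.735, 0.001], [-0.735, -0.678, 0.0], [0.0, -0.001, -1.0]]
wrist_force: [-0.9, 2.1, 6.2]
gripper_width: 0.202
gripper_force: 30.0
red 117 [87. 28.] [0.6598 0.0182 0.0884] rect [0.6614 0.0185] [0.0159 0.0032] 5.7
red 158 [207. 274.] [0.5163 0.0724 0.0929] rect [0.512 0.069] [0.0403 0.0018] 39.7
red 222 [275. 286.] [0.4849 0.051  0.0938] rect [0.4914 0.0393] [0.0066 0.0416] 25.5
red 63 [307. 283.] [0.4743 0.0394 0.0934] rect [0.4746 0.0407] [0.0039 0.0073] 4.4
red 47 [338. 285.] [0.4628 0.0296 0.0935] rect [0.4623 0.03  ] [0.0033 0.0085] 76.8
yellow 746 [62. 25.] [0.6791 0.0267 0.088 ] rect [0.6791 0.0263] [0.015  0.0336] 17.6
yellow 401 [41. 77.] [0.6696 0.0579 0.0879] rect [0.67   0.0582] [0.0134 0.0186] 19.3
yellow 1077 [275. 266.] [0.4908 0.047  0.0843] rect [0.4905 0.0475] [0.0304 0.0101] 39.3
yellow 191 [263. 326.] [0.4977 0.0225 0.193 ] rect [0.4969 0.0232] [0.0011 0.013 ] 43.1
yellow 231 [380. 326.] [0.4789 0.0047 0.193 ] rect [0.4775 0.006 ] [0.0013 0.0132] 43.7
knobtop 368 [289. 299.] [0.4833 0.0384 0.1291] rect [0.4833 0.0385] [0.0121 0.0043] 18.2
knobtop 360 [355. 299.] [0.464  0.0207 0.1291] rect [0.4637 0.0206] [0.0121 0.0039] 65.8
knobtop 200 [322. 304.] [0.4715 0.0318 0.1251] rect [0.4707 0.0325] [0.0134 0.004 ] 41.4
knobtop 40 [322. 342.] [0.4605 0.0438 0.1294] rect [0.4607 0.0439] [0.0078 0.0023] 34.0
white 898 [167.  84.] [0.5954 0.0129 0.0849] rect [0.6025 0.0136] [0.104  0.0029] 4.9
white 2715 [207. 151.] [0.5435 0.022  0.0856] rect [0.5937 0.0332] [0.1473 0.023 ] 16.1
white 8431 [156. 240.] [0.5499 0.0766 0.0849] rect [0.5466 0.0803] [0.0995 0.0529] 63.1
```

View pics/c2.png

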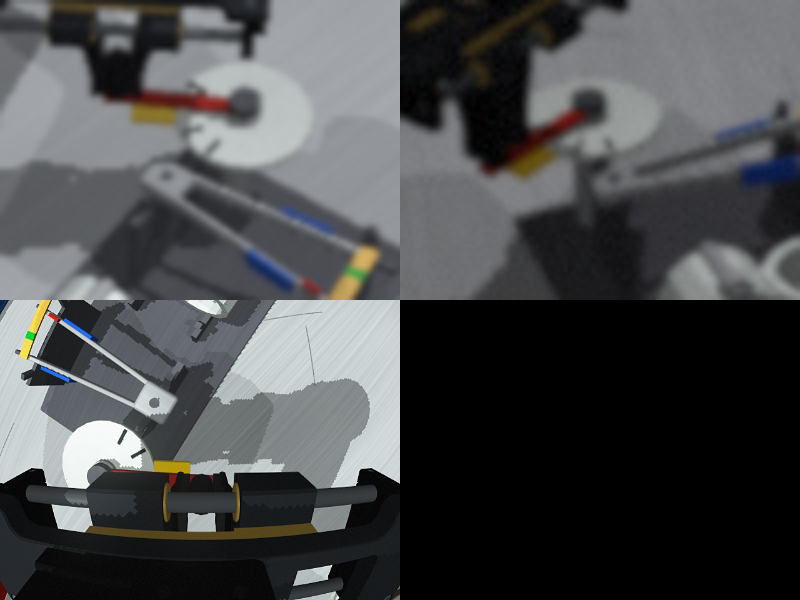

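The crops show the bar over the tab, with the yellow showing on the near side. To judge the centring I'll release and look from straight above.

```bash
python3 -m creep '[[0.2,0,0,0,0,0,0],[0.2,0,0,0,0,0,0],[0.2,0,0,0,0,0,0],[0.2,0,0,0,0,0,0],[0.2,0,0,-30,0,0,0],[0.2,0,0,-60,0,0,0],[0.2,-30,0,-80,0,0,0],[0.2,-60,0,-80,0,0,0]]';python3 -m creep '[[0.2,0,0,0,0,0,0],[0.2,0,0,0,0,0,0]]'; python3 look.py w3 | grep -E 'red|yellow|knob|white'; python3 -c "
import cv2
a=cv2.imread('pics/w3.png');cv2.imwrite('pics/c3.png',cv2.resize(a[160:400,120:440],(800,600),interpolation=cv2.INTER_CUBIC))"
```

```text
time_s: 6.45
tcp_pos: [0.4265, 0.0808, 0.3686]
ee_rot: [[0.674, -0.739, 0.008], [-0.739, -0.674, 0.003], [0.003, -0.008, -1.0]]
wrist_force: [0.4, 1.2, -0.9]
gripper_width: 0.592
gripper_force: 0.0
time_s: 6.62
tcp_pos: [0.4244, 0.0809, 0.365]
ee_rot: [[0.678, -0.736, 0.001], [-0.736, -0.678, 0.001], [0.0, -0.001, -1.0]]
wrist_force: [0.1, 0.1, -0.8]
gripper_width: 0.597
gripper_force: 0.0
red 1558 [261. 158.] [0.4974 0.0637 0.0939] rect [0.4971 0.0639] [0.0689 0.0116] 39.4
yellow 247 [111.  17.] [0.6696 0.0584 0.088 ] rect [0.6721 0.0588] [0.0174 0.0181] 16.7
yellow 442 [287. 145.] [0.491  0.0463 0.0845] rect [0.4911 0.0465] [0.0301 0.0074] 39.7
yellow 264 [285. 171.] [0.4799 0.0609 0.0844] rect [0.4793 0.0606] [0.0292 0.0053] 37.5
knobtop 714 [321. 163.] [0.4658 0.0379 0.1298] rect [0.4658 0.0381] [0.0174 0.0169] 43.0
white 105 [239.  38.] [0.5691 0.011  0.0849] rect [0.5713 0.011 ] [0.0398 0.0021] 5.2
white 63 [260.  68.] [0.542  0.0178 0.0861] rect [0.5415 0.0191] [0.0107 0.009 ] 20.0
white 107 [262.  83.] [0.5333 0.0253 0.086 ] rect [0.5335 0.0253] [0.0239 0.0028] 10.3
white 9146 [202. 157.] [0.5333 0.0948 0.0849] rect [0.5316 0.0925] [0.0899 0.0905] 39.4
```

View pics/c3.png

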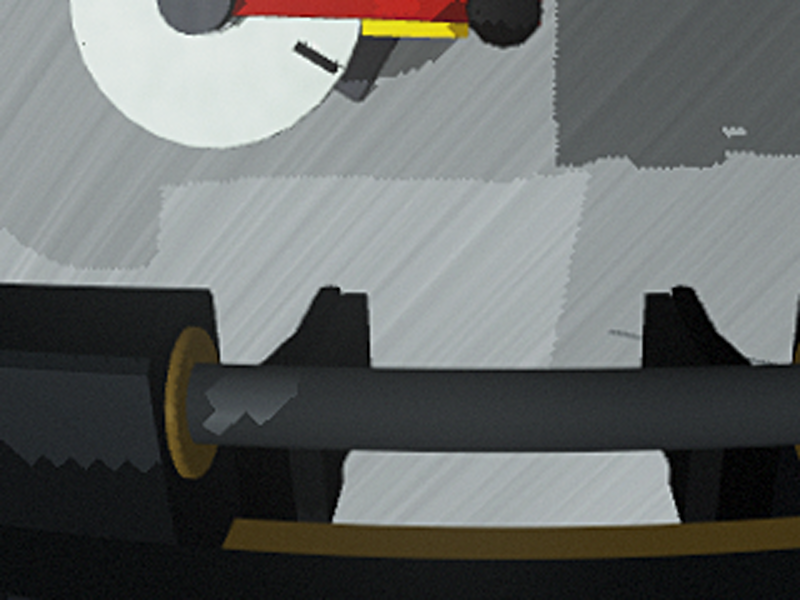

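The bar lies centred over the tab: yellow strips show about 7 mm and 6 mm on its two sides, an error of about 0.7°. The keeper is done, so next are the tweezers.

```bash
python3 -c "
from h import *
goal([.623,.0331,.365],100.5)"
```

```text
shift [ 168.9 -113.7   -0.3] turn z -57.9 yaw now -137.4 j6 10.164278989360607
```

```bash
python3 -m creep '[[0.5,20,-14,0,0,0,-7],[0.5,40,-28,0,0,0,-14],[0.5,62,-42,0,0,0,-21],[0.5,84,-57,0,0,0,-28],[0.5,106,-71,0,0,0,-35],[0.5,128,-86,0,0,0,-42],[0.5,150,-101,0,0,0,-49],[0.5,169,-114,0,0,0,-56]]'; python3 -m creep '[[0.5,0,0,0,0,0,-2],[0.5,0,0,0,0,0,-2],[0.5,0,0,0,0,0,-2]]'; python3 look.py w4 | grep -E 'red|green|yellow|blue|knob'; python3 -c "
from h import *
goal([.623,.0331,.244],100.5)"
```

```text
time_s: 7.33
tcp_pos: [0.6256, 0.0311, 0.363]
ee_rot: [[0.988, 0.152, -0.002], [0.152, -0.988, -0.001], [-0.002, 0.001, -1.0]]
wrist_force: [-0.7, 0.8, -0.0]
gripper_width: 0.751
gripper_force: 0.0
time_s: 7.58
tcp_pos: [0.6237, 0.0318, 0.3632]
ee_rot: [[0.984, 0.18, -0.003], [0.18, -0.984, -0.001], [-0.003, 0.0, -1.0]]
wrist_force: [-0.2, 0.3, 0.5]
gripper_width: 0.751
gripper_force: 0.0
red 87 [351. 196.] [0.6617 0.0186 0.0883] rect [0.6616 0.0183] [0.0143 0.0033] 5.8
red 178 [244. 363.] [0.5158 0.0773 0.0937] rect [0.515 0.078] [0.0191 0.0118] 35.4
yellow 857 [345. 169.] [0.6795 0.0261 0.0879] rect [0.6794 0.026 ] [0.0119 0.0343] 16.5
yellow 451 [296. 174.] [0.67   0.0584 0.0878] rect [0.6694 0.0581] [0.0132 0.0186] 16.1
blue 240 [289. 236.] [0.625  0.0561 0.0868] rect [0.6243 0.0559] [0.0374 0.0036] 16.0
blue 229 [351. 235.] [0.634  0.0127 0.0868] rect [0.6321 0.0122] [0.0367 0.0037] 5.2
green 181 [315. 172.] [0.6736 0.0459 0.0883] rect [0.672  0.0455] [0.0152 0.007 ] 15.6
shift [ 1.000e-01 -1.000e+00  1.197e+02] turn z -0.1 yaw now -79.6 j6 82.60628040160562
```

```bash
python3 -m creep '[[0.5,0,-1,25,0,0,0],[0.5,0,-1,55,0,0,0],[0.5,0,-1,80,0,0,0],[0.5,0,-1,100,0,0,0],[0.5,0,-1,112,0,0,0],[0.5,0,-1,120,0,0,0],[0.5,0,-1,120,0,0,0],[0.5,0,-1,120,0,0,0]]'; python3 -m creep '[[0.2,0,0,0,0,0,0],[0.1,0,0,0,0,0,0],[0.05,0,0,0,0,0,0],[0,0,0,0,0,0,0],[0,0,0,0,0,0,0],[0,0,0,0,0,0,0]]'
```

```text
time_s: 8.3
tcp_pos: [0.6232, 0.0339, 0.2452]
ee_rot: [[0.983, 0.182, 0.0], [0.182, -0.983, -0.0], [0.0, 0.0, -1.0]]
wrist_force: [0.1, -0.3, 0.2]
gripper_width: 0.75
gripper_force: 0.0
time_s: 8.8
tcp_pos: [0.6235, 0.0338, 0.2456]
ee_rot: [[0.983, 0.182, 0.002], [0.182, -0.983, 0.0], [0.002, 0.0, -1.0]]
wrist_force: [1.1, -0.5, 2.5]
gripper_width: 0.512
gripper_force: 3.4
```

```bash
python3 -m creep '[[-0.06,0,0,0,0,0,0],[-0.1,0,0,0,0,0,0],[-0.14,0,0,0,0,0,0],[-0.17,0,0,0,0,0,0],[-0.2,0,0,0,0,0,0],[-0.2,0,0,0,0,0,0],[-0.2,0,0,0,0,0,0]]'
```

```text
time_s: 9.38
tcp_pos: [0.6237, 0.0339, 0.2456]
ee_rot: [[0.983, 0.183, 0.002], [0.183, -0.983, 0.0], [0.002, 0.0, -1.0]]
wrist_force: [2.3, 1.1, 5.2]
gripper_width: 0.405
gripper_force: 6.7
```

```bash
python3 -m creep '[[-0.2,0,0,-4,0,0,0],[-0.2,0,0,-12,0,0,0],[-0.2,0,0,-24,0,0,0],[-0.2,0,0,-38,0,0,0],[-0.2,0,0,-54,0,0,0],[-0.2,0,0,-70,0,0,0],[-0.2,0,0,-80,0,0,0],[-0.2,0,0,-86,0,0,0]]'; python3 -m creep '[[-0.22,0,0,0,0,0,0],[-0.26,0,0,0,0,0,0],[-0.28,0,0,0,0,0,0],[-0.3,0,0,0,0,0,0],[-0.3,0,0,0,0,0,0],[-0.3,0,0,0,0,0,0]]'; python3 look.py w5 | grep -E 'red|green|yellow|blue|white'
python3 - <<'E'
from h import *
for c in ['scene','side']:
    im,d,m,T=cap(c); save(c+'5',im)
a,b=[cv2.resize(cv2.imread(f'pics/{c}5.png')[y:y+90,x:x+120],(400,300),interpolation=cv2.INTER_CUBIC) for c,x,y in [('scene',300,160),('side',270,170)]]
w=cv2.imread('pics/w5.png'); z=cv2.resize(w[100:280,220:460],(400,300),interpolation=cv2.INTER_CUBIC)
cv2.imwrite('pics/c5.png',np.vstack([np.hstack([a,b]),np.hstack([cv2.resize(w,(400,300)),z])]))
E
```

```text
time_s: 10.05
tcp_pos: [0.623, 0.0338, 0.3319]
ee_rot: [[0.983, 0.182, 0.001], [0.182, -0.983, 0.0], [0.001, -0.0, -1.0]]
wrist_force: [1.2, -0.1, -1.4]
gripper_width: 0.401
gripper_force: 5.0
time_s: 10.55
tcp_pos: [0.6231, 0.0338, 0.3301]
ee_rot: [[0.983, 0.182, -0.001], [0.182, -0.983, -0.0], [-0.001, 0.0, -1.0]]
wrist_force: [-0.4, -0.7, -1.0]
gripper_width: 0.355
gripper_force: 6.4
red 48 [352. 304.] [0.6414 0.027  0.1923] rect [0.64   0.0264] [0.0097 0.0035] 19.4
blue 69 [287. 304.] [0.6311 0.0494 0.1789] rect [0.6317 0.0502] [0.0186 0.0036] 11.1
blue 28 [360. 304.] [0.6363 0.0215 0.1787] rect [0.6353 0.0216] [0.0043 0.0025] 18.9
```

View pics/c5.png

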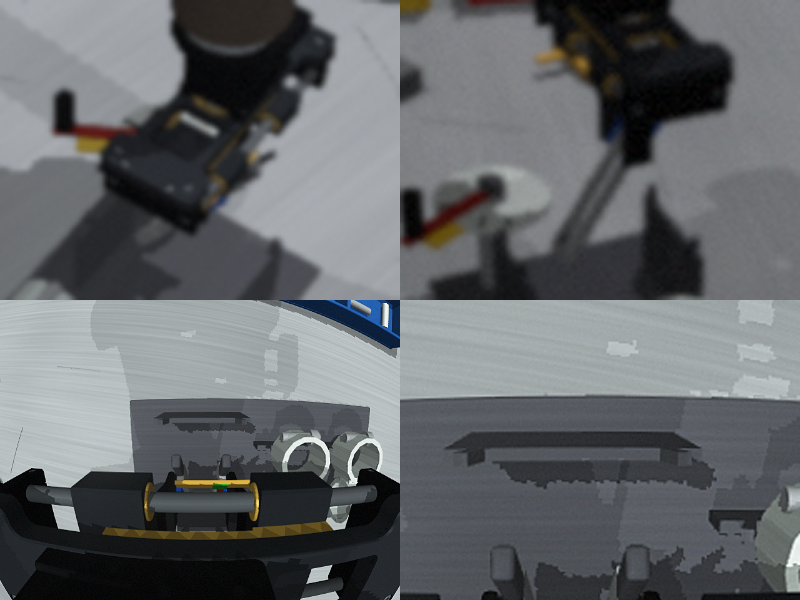

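The tweezers swung tail-down in the pinch, because the grip was too far ahead of the centre of mass while the legs were not yet parallel. I'll measure the tilt so I can lay the tail back in the rear notch.

```bash
cat > tilt.py <<'E'
from h import *
np.set_printoptions(precision=4,suppress=True)
O=np.array([.6281,.034]); X=np.array([.983,.183]); Yv=np.array([-.183,.983])
for c in ['scene','side']:
    im,d,m,T=cap(c); P=cloud(c,im,d,m,T,np.ones(d.shape,bool))
    q=np.c_[(P[:,:2]-O)@X,(P[:,:2]-O)@Yv,P[:,2]]
    g=r.sense()['tcp_pos'][2]-.164
    k=(abs(q[:,1])<.02)&(q[:,0]>-.13)&(q[:,0]<-.018)&(q[:,2]>.02)&(q[:,2]<g+.02)
    q=q[k]; print(c,len(q),'grasp z',g)
    for a in np.arange(-.13,-.01,.01):
        s=q[(q[:,0]>=a)&(q[:,0]<a+.01)]
        if len(s): print(round(a+.005,3),len(s),np.round(np.percentile(s[:,2],[5,50,95]),3),np.round(np.median(s[:,1]),3))
E
python3 tilt.py
```

```text
scene 184 grasp z 0.16661557083762893
-0.095 128 [0.023 0.053 0.076] -0.001
-0.065 1 [0.075 0.075 0.075] -0.005
-0.055 19 [0.075 0.082 0.088] -0.009
-0.045 21 [0.077 0.091 0.097] -0.009
-0.035 13 [0.095 0.104 0.112] -0.008
-0.025 2 [0.107 0.109 0.111] -0.009
side 362 grasp z 0.16668297350016434
-0.105 8 [0.023 0.049 0.069] -0.005
-0.095 106 [0.024 0.057 0.079] 0.003
-0.065 9 [0.07  0.075 0.078] -0.004
-0.055 59 [0.072 0.082 0.091] -0.004
-0.045 53 [0.082 0.094 0.102] -0.007
-0.035 60 [0.093 0.107 0.118] -0.007
-0.025 60 [0.112 0.123 0.134] 0.007
-0.015 7 [0.127 0.132 0.138] 0.007
```

```bash
python3 -m creep '[[-0.25,0,0,-12,0,0,0],[-0.2,0,0,-26,0,0,0],[-0.2,-12,0,-28,0,0,0],[-0.2,-26,0,-28,0,0,0],[-0.2,-40,0,-28,0,0,0],[-0.2,-47,0,-28,0,0,0],[-0.2,-47,0,-28,0,0,0],[-0.2,-47,0,-28,0,0,0]]'; python3 tilt.py
```

```text
time_s: 11.47
tcp_pos: [0.5772, 0.0253, 0.3592]
ee_rot: [[0.983, 0.182, 0.001], [0.182, -0.983, 0.0], [0.001, 0.0, -1.0]]
wrist_force: [-0.1, 0.6, -1.9]
gripper_width: 0.403
gripper_force: 5.0
scene 223 grasp z 0.19499893042672914
-0.105 3 [0.099 0.103 0.108] -0.009
-0.095 157 [0.024 0.062 0.114] -0.001
-0.085 21 [0.108 0.122 0.133] -0.009
-0.075 12 [0.13  0.139 0.145] -0.011
-0.065 1 [0.146 0.146 0.146] -0.013
-0.045 8 [0.183 0.192 0.205] -0.016
-0.035 18 [0.193 0.203 0.212] -0.014
-0.025 3 [0.206 0.209 0.212] -0.013
side 470 grasp z 0.19485324917358052
-0.105 33 [0.037 0.102 0.107] -0.001
-0.095 165 [0.026 0.073 0.12 ] -0.003
-0.085 55 [0.112 0.126 0.135] -0.007
-0.075 66 [0.127 0.141 0.154] 0.008
-0.065 76 [0.145 0.16  0.195] 0.01
-0.055 64 [0.163 0.181 0.208] 0.014
-0.035 11 [0.192 0.201 0.204] -0.016
```

```bash
python3 -m creep '[[-0.2,0,0,15,0,0,0],[-0.2,0,0,30,0,0,0],[-0.2,0,0,40,0,0,0],[-0.2,5,0,43.5,0,0,0],[-0.2,10.3,0,47,0,0,0],[-0.2,16,0,52,0,0,0],[-0.2,22,0,57,0,0,0],[-0.2,22,0,57,0,0,0]]'; python3 tilt.py | tail -14
```

```text
time_s: 12.23
tcp_pos: [0.6002, 0.0296, 0.3007]
ee_rot: [[0.983, 0.182, 0.001], [0.182, -0.983, 0.0], [0.001, 0.0, -1.0]]
wrist_force: [4.0, 0.1, 2.4]
gripper_width: 0.401
gripper_force: 6.1
scene 84 grasp z 0.13712507908169683
-0.095 80 [0.023 0.043 0.077] -0.007
-0.085 3 [0.052 0.079 0.079] -0.01
-0.015 1 [0.125 0.125 0.125] -0.012
side 396 grasp z 0.13748534877256993
-0.105 4 [0.06  0.066 0.079] 0.011
-0.095 130 [0.025 0.059 0.085] 0.0
-0.085 44 [0.078 0.088 0.094] -0.005
-0.075 44 [0.085 0.094 0.099] -0.007
-0.065 39 [0.091 0.099 0.107] 0.008
-0.055 44 [0.1   0.108 0.114] 0.002
-0.045 37 [0.108 0.115 0.122] -0.009
-0.035 48 [0.115 0.126 0.146] 0.015
-0.025 6 [0.121 0.129 0.141] 0.016
```

```bash
python3 -m creep '[[-0.2,5.5,0,6.5,0,0,0],[-0.2,10,0,12.4,0,0,0],[-0.2,14,0,19,0,0,0],[-0.2,17.5,0,26,0,0,0],[-0.2,20,0,33,0,0,0],[-0.2,22.6,0,41,0,0,0],[-0.2,22.6,0,41,0,0,0]]'; python3 tilt.py | tail -14
```

```text
time_s: 12.92
tcp_pos: [0.6203, 0.0332, 0.2577]
ee_rot: [[0.983, 0.182, -0.005], [0.182, -0.983, -0.001], [-0.005, -0.0, -1.0]]
wrist_force: [0.4, -0.0, -1.8]
gripper_width: 0.397
gripper_force: 6.0
scene 33 grasp z 0.094645479716191
-0.095 33 [0.024 0.069 0.086] -0.011
side 359 grasp z 0.09539377509779293
-0.105 2 [0.032 0.035 0.039] 0.009
-0.095 116 [0.024 0.056 0.08 ] 0.001
-0.085 33 [0.064 0.073 0.076] -0.007
-0.075 38 [0.067 0.075 0.078] -0.005
-0.065 34 [0.069 0.077 0.08 ] -0.008
-0.055 31 [0.071 0.077 0.082] 0.008
-0.045 30 [0.072 0.079 0.084] -0.007
-0.035 29 [0.075 0.082 0.086] 0.009
-0.025 34 [0.078 0.085 0.089] -0.0
-0.015 12 [0.081 0.09  0.1  ] 0.013
```

```bash
python3 -m creep '[[-0.2,1.5,0,7,0,0,0],[-0.2,2.5,0,11,0,0,0],[-0.2,3,0,14,0,0,0],[-0.2,3,0,14,0,0,0]]'; python3 -m creep '[[-0.1,0,0,0,0,0,0],[0,0,0,0,0,0,0],[0.15,0,0,0,0,0,0],[0.5,0,0,0,0,0,0],[0.5,0,0,-40,0,0,0],[0.5,0,0,-80,0,0,0],[0.5,0,0,-115,0,0,0],[0.5,0,0,-115,0,0,0]]'; python3 -m creep '[[0.5,0,0,0,0,0,0],[0.5,0,0,0,0,0,0]]'; python3 look.py w6 | grep -E 'red|green|yellow|blue|white'
```

```text
time_s: 13.35
tcp_pos: [0.6234, 0.0338, 0.2457]
ee_rot: [[0.983, 0.182, -0.002], [0.182, -0.983, -0.0], [-0.002, 0.0, -1.0]]
wrist_force: [-0.3, 0.0, -0.3]
gripper_width: 0.403
gripper_force: 6.0
time_s: 14.02
tcp_pos: [0.6256, 0.0341, 0.3714]
ee_rot: [[0.983, 0.184, 0.017], [0.184, -0.983, 0.002], [0.018, 0.001, -1.0]]
wrist_force: [1.1, 0.2, 1.7]
gripper_width: 0.741
gripper_force: 0.0
time_s: 14.18
tcp_pos: [0.6233, 0.0339, 0.3617]
ee_rot: [[0.983, 0.182, -0.0], [0.182, -0.983, 0.001], [-0.0, -0.001, -1.0]]
wrist_force: [-0.4, -1.3, 0.1]
gripper_width: 0.75
gripper_force: 0.0
red 94 [354. 185.] [0.671  0.0214 0.0981] rect [0.6707 0.021 ] [0.0128 0.0035] 4.6
red 186 [244. 362.] [0.5176 0.0786 0.0935] rect [0.5177 0.0802] [0.0189 0.012 ] 36.2
yellow 1270 [332. 164.] [0.6826 0.0362 0.1075] rect [0.6815 0.0404] [0.0111 0.0594] 15.6
blue 207 [291. 211.] [0.6427 0.0606 0.0809] rect [0.6417 0.0603] [0.0368 0.0036] 18.0
blue 204 [354. 212.] [0.6509 0.0164 0.0813] rect [0.6501 0.0162] [0.0368 0.0036] 4.6
green 165 [317. 166.] [0.6791 0.0479 0.1071] rect [0.6789 0.048 ] [0.0098 0.007 ] 17.5
white 312 [206. 297.] [0.5654 0.1148 0.0848] rect [0.5651 0.1146] [0.0098 0.0334] 33.1
white 71 [260. 303.] [0.5696 0.0729 0.085 ] rect [0.5695 0.0724] [0.0112 0.0056] 66.9
white 416 [264. 348.] [0.5299 0.0654 0.0849] rect [0.5306 0.0645] [0.0161 0.0296] 15.2
```

View pics/w6.png

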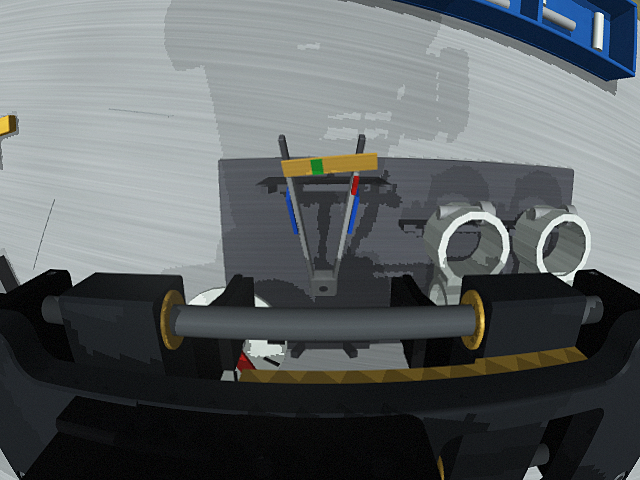

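The tail slid out of the rear notch. The tweezers now lean on the front plate, about 18 mm forward and tips up, with pads at (293,212) and (354,212). I'll measure that tilt and regrip nearer the centre of mass.

Run:
```python
from h import *
np.set_printoptions(precision=4,suppress=True)
O=np.array([.6281,.034]); X=np.array([.983,.183]); Yv=np.array([-.183,.983])
A=[]
for c in ['wrist','side','scene']:
    im,d,m,T=cap(c); h=cv2.cvtColor(im,cv2.COLOR_RGB2HSV).astype(int)
    P=np.zeros((480,640,3)); ok=d>0; P[ok]=cloud(c,im,d,m,T,ok)
    q=np.dstack([(P[...,:2]-O)@X,(P[...,:2]-O)@Yv,P[...,2]])
    box=(q[...,0]>-.09)&(q[...,0]<.1)&(abs(q[...,1])<.045)&(q[...,2]>.012)&(q[...,2]<.13)
    b=box&(h[...,0]>100)&(h[...,0]<130)&(h[...,1]>120)
    for s in (1,-1):
        Q=q[b&(q[...,1]*s>0)]
        if len(Q)>20: print(c,'pad',s,len(Q),np.percentile(Q,[2,50,98],axis=0).round(4).tolist(),'slope',np.degrees(np.arctan(np.polyfit(Q[:,0],Q[:,2],1)[0])).round(1))
    l=box&(h[...,1]<40)&(h[...,2]>90)
    for a in np.arange(-.09,.1,.02):
        Q=q[l&(q[...,0]>a)&(q[...,0]<a+.02)]
        if len(Q)>8: print(c,round(a+.01,2),len(Q),np.percentile(Q[:,2],[5,50,95]).round(3),np.percentile(Q[:,1],[2,98]).round(3))
```

```text
wrist pad 1 202 [[0.0014, 0.0198, 0.0684], [0.0198, 0.0234, 0.0811], [0.0352, 0.0264, 0.0885]] slope 26.8
wrist pad -1 205 [[0.0014, -0.0244, 0.0691], [0.0189, -0.0214, 0.0813], [0.0346, -0.0184, 0.0888]] slope 28.8
wrist -0.08 86 [0.084 0.085 0.086] [0.03  0.045]
wrist -0.06 64 [0.03  0.032 0.086] [-0.01   0.044]
wrist -0.04 98 [0.026 0.03  0.032] [-0.007  0.008]
wrist -0.02 141 [0.048 0.054 0.058] [-0.016  0.017]
wrist 0.0 208 [0.059 0.066 0.072] [-0.018  0.019]
wrist 0.02 250 [0.074 0.08  0.086] [-0.02   0.022]
wrist 0.04 487 [0.074 0.075 0.097] [-0.033  0.032]
wrist 0.06 16 [0.102 0.107 0.111] [-0.019  0.028]
wrist 0.08 12 [0.108 0.111 0.112] [-0.024  0.028]
side pad -1 76 [[0.0025, -0.0265, 0.0545], [0.0176, -0.0211, 0.0737], [0.0325, -0.0053, 0.0859]] slope 14.1
side -0.08 31 [0.082 0.084 0.086] [0.028 0.045]
side -0.06 20 [0.08  0.083 0.086] [0.036 0.045]
side 0.04 13 [0.065 0.094 0.101] [-0.04   0.028]
scene pad -1 44 [[0.0035, -0.0235, 0.0627], [0.0185, -0.0203, 0.0759], [0.0341, -0.0166, 0.087]] slope 27.5
scene -0.04 9 [0.025 0.029 0.034] [-0.005  0.01 ]
scene -0.02 23 [0.046 0.054 0.06 ] [-0.015  0.019]
scene 0.0 16 [0.043 0.064 0.073] [-0.023  0.02 ]
scene 0.04 10 [0.079 0.089 0.093] [0.006 0.043]
```

```bash
python3 -m creep '[[0.5,-12,0,10,0,4,0],[0.5,-24,0,25,0,8,0],[0.5,-36,0,40,0,12,0],[0.5,-47,0,52,0,15,0],[0.5,-47,0,58,0,15,0],[0.5,-47,0,58,0,15,0],[0.5,-47,0,58,0,15,0]]'
cat > w.py <<'E'
from h import *
O=np.array([.6281,.034]); X=np.array([.983,.183]); Yv=np.array([-.183,.983])
s=r.sense(); p=np.array(s['tcp_pos']); z=np.array(s['ee_rot'])[:,2]; g=p+.164*z
print('grasp local',((g[:2]-O)@X).round(4),((g[:2]-O)@Yv).round(4),g[2].round(4),'tilt',np.degrees(np.arcsin(z[:2]@X)).round(2))
E
python3 w.py
```

```text
time_s: 14.97
tcp_pos: [0.5786, 0.0256, 0.3038]
ee_rot: [[0.95, 0.183, 0.254], [0.177, -0.983, 0.047], [0.258, 0.001, -0.966]]
wrist_force: [0.4, -0.2, 0.4]
gripper_width: 0.749
gripper_force: 0.0
grasp local -0.0079 0.0007 0.1454 tilt 14.96
```

```bash
python3 -m creep '[[0.5,-2,0,15,0,0,0],[0.5,-2,0,32,0,0,0],[0.5,-2,0,48,0,0,0],[0.5,-2,0,62,0,0,0],[0.5,-2,0,73,0,0,0],[0.5,-2,0,80,0,0,0],[0.5,-2,0,80,0,0,0],[0.5,-2,0,80,0,0,0]]'; python3 w.py; python3 -m creep '[[0.2,0,0,0,0,0,0],[0.1,0,0,0,0,0,0],[0,0,0,0,0,0,0],[-0.1,0,0,0,0,0,0],[-0.15,0,0,0,0,0,0],[-0.2,0,0,0,0,0,0],[-0.2,0,0,0,0,0,0],[-0.2,0,0,0,0,0,0]]'
```

```text
time_s: 15.63
tcp_pos: [0.5966, 0.0289, 0.2261]
ee_rot: [[0.95, 0.182, 0.255], [0.176, -0.983, 0.047], [0.259, 0.0, -0.966]]
wrist_force: [-0.1, -0.2, 0.1]
gripper_width: 0.751
gripper_force: 0.0
grasp local 0.0106 0.0007 0.0677 tilt 15.01
time_s: 16.3
tcp_pos: [0.5962, 0.0288, 0.2265]
ee_rot: [[0.949, 0.182, 0.255], [0.176, -0.983, 0.047], [0.26, -0.0, -0.966]]
wrist_force: [-1.1, -0.3, 2.8]
gripper_width: 0.407
gripper_force: 6.2
```

```bash
python3 -m creep '[[-0.23,0,0,0,0,0,0],[-0.26,0,0,0,0,0,0],[-0.28,0,0,0,0,0,0],[-0.28,0,0,0,0,0,0],[-0.28,0,0,0,0,0,0]]'; python3 -m creep '[[-0.28,0.5,0,-3,0,0,0],[-0.28,2,0,-8,0,0,0],[-0.28,4,0,-16,0,0,0],[-0.28,6,0,-24,0,0,0],[-0.28,8,0,-31,0,0,0],[-0.28,9,0,-35,0,0,0],[-0.28,9,0,-35,0,0,0]]'; python3 w.py
cat > tw.py <<'E'
from h import *
import sys
np.set_printoptions(precision=4,suppress=True)
s=r.sense(); p=np.array(s['tcp_pos']); zt=np.array(s['ee_rot'])[:,2]; g=p+.164*zt
X=np.array([.983,.183]); Yv=np.array([-.183,.983])
for c in ['side','scene']:
    im,d,m,T=cap(c); save(c+sys.argv[1],im)
    P=cloud(c,im,d,m,T,d>0)-g; q=np.c_[P[:,:2]@X,P[:,:2]@Yv,P[:,2]]
    k=(abs(q[:,1])<.016)&(q[:,0]>-.13)&(q[:,0]<.1)&(abs(q[:,2])<.07)
    q=q[k]; print(c)
    for a in np.arange(-.13,.1,.02):
        s=q[(q[:,0]>=a)&(q[:,0]<a+.02)]
        if len(s)>5: print(round(a+.01,3),len(s),np.percentile(s[:,2],[5,50,95]).round(3))
a,b=[cv2.resize(cv2.imread(f'pics/{c}{sys.argv[1]}.png')[y:y+120,x:x+160],(400,300),interpolation=cv2.INTER_CUBIC) for c,x,y in [('scene',280,140),('side',250,150)]]
im,d,m,T=cap('wrist'); save('w'+sys.argv[1],im); w=cv2.imread('pics/w'+sys.argv[1]+'.png'); z=cv2.resize(w[190:370,200:440],(400,300),interpolation=cv2.INTER_CUBIC)
cv2.imwrite('pics/c'+sys.argv[1]+'.png',np.vstack([np.hstack([a,b]),np.hstack([cv2.resize(w,(400,300)),z])]))
E
python3 tw.py 7
```

```text
time_s: 16.72
tcp_pos: [0.5963, 0.0288, 0.2264]
ee_rot: [[0.949, 0.182, 0.256], [0.176, -0.983, 0.047], [0.26, 0.0, -0.966]]
wrist_force: [-0.7, -0.3, 4.6]
gripper_width: 0.364
gripper_force: 8.2
time_s: 17.3
tcp_pos: [0.596, 0.0288, 0.2637]
ee_rot: [[0.949, 0.182, 0.257], [0.176, -0.983, 0.048], [0.262, -0.0, -0.965]]
wrist_force: [-0.2, -0.4, -1.4]
gripper_width: 0.362
gripper_force: 6.8
grasp local 0.0104 0.0008 0.1055 tilt 15.17
side
-0.12 10 [-0.066 -0.054 -0.037]
-0.1 57 [-0.065 -0.041 -0.029]
-0.08 69 [-0.057 -0.049 -0.042]
-0.06 81 [-0.046 -0.038 -0.027]
-0.04 90 [-0.036 -0.024  0.06 ]
-0.02 52 [-0.022 -0.015 -0.008]
0.02 62 [-0.068 -0.05  -0.031]
0.06 10 [0.038 0.041 0.043]
scene
-0.1 9 [-0.069 -0.063 -0.03 ]
0.0 25 [-0.001  0.008  0.058]
0.02 138 [-0.063  0.005  0.025]
0.04 60 [0.024 0.036 0.041]
0.06 18 [0.036 0.041 0.044]
```

View pics/c7.png

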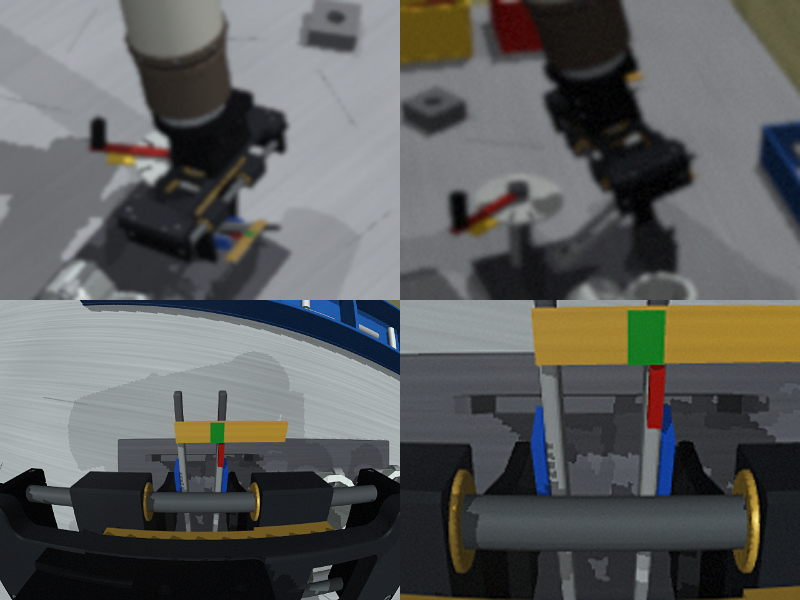

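It holds at about 31°, and the pointer is at the edge of the green. Next I lift higher and turn about the grasp to level it.

```bash
python3 -m creep '[[-0.28,1,0,-4,0,0,0],[-0.29,4,0,-13,0,0,0],[-0.3,7,0,-26,0,0,0],[-0.3,11,0,-40,0,0,0],[-0.3,14,0,-54,0,0,0],[-0.3,17,0,-63,0,0,0],[-0.3,18,0,-68,0,0,0],[-0.3,18,0,-68,0,0,0]]'; python3 -m creep '[[-0.3,5.7,0,0.1,0,-2,0],[-0.3,17.1,0,0.9,0,-6,0],[-0.3,28.5,0,2.5,0,-10,0],[-0.3,39.7,0,4.9,0,-14,0],[-0.3,50.7,0,8,0,-18,0],[-0.3,61.4,0,12,0,-22,0],[-0.3,71.9,0,16.6,0,-26,0],[-0.3,77,0,19.2,0,-28,0]]';python3 -m creep '[[-0.3,0,0,0,0,0,0],[-0.3,0,0,0,0,0,0],[-0.3,0,0,0,0,0,0]]'; python3 w.py; python3 tw.py 8
```

```text
time_s: 18.12
tcp_pos: [0.5957, 0.0287, 0.334]
ee_rot: [[0.949, 0.182, 0.257], [0.176, -0.983, 0.048], [0.262, -0.0, -0.965]]
wrist_force: [0.2, -0.5, -1.2]
gripper_width: 0.358
gripper_force: 7.3
time_s: 18.78
tcp_pos: [0.6746, 0.0434, 0.3318]
ee_rot: [[0.957, 0.182, -0.226], [0.177, -0.983, -0.042], [-0.23, -0.0, -0.973]]
wrist_force: [0.5, 0.3, -0.3]
gripper_width: 0.351
gripper_force: 7.3
time_s: 19.03
tcp_pos: [0.673, 0.043, 0.3332]
ee_rot: [[0.958, 0.182, -0.222], [0.177, -0.983, -0.041], [-0.225, -0.0, -0.974]]
wrist_force: [0.1, -0.1, -0.6]
gripper_width: 0.353
gripper_force: 7.3
grasp local 0.0089 0.0007 0.1734 tilt -13.02
side
-0.1 55 [-0.016 -0.008 -0.005]
-0.08 68 [-0.014 -0.006 -0.003]
-0.06 67 [-0.012 -0.006 -0.002]
-0.04 63 [-0.01  -0.005  0.   ]
-0.02 73 [-0.008 -0.002  0.03 ]
0.0 59 [-0.007  0.005  0.029]
0.02 22 [-0.004  0.001  0.009]
0.04 26 [0.    0.004 0.062]
scene
-0.1 35 [-0.012 -0.006 -0.002]
-0.08 81 [-0.011 -0.004 -0.   ]
-0.06 26 [-0.011 -0.004  0.   ]
0.04 80 [0.003 0.016 0.063]
0.06 64 [0.007 0.014 0.018]
0.08 9 [0.008 0.012 0.014]
```

View pics/c8.png

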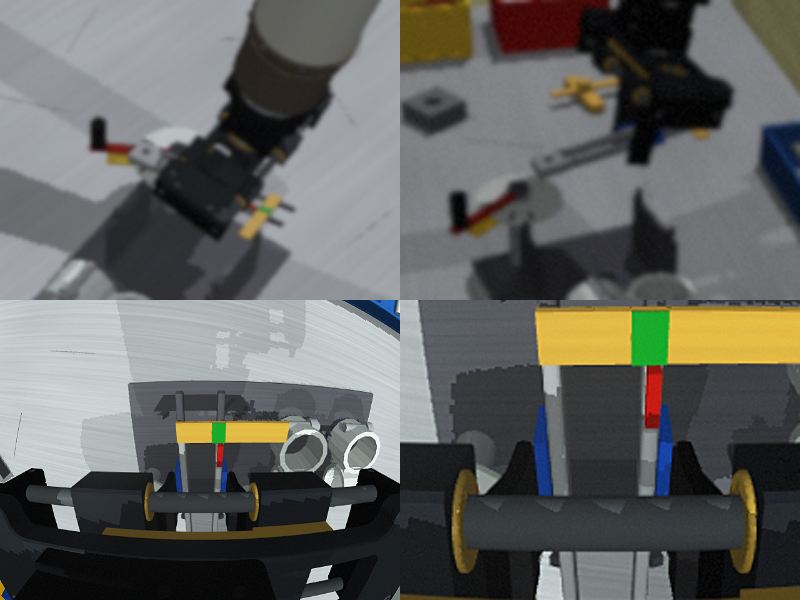

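The tweezers are nearly level, about 5.5° tips-up, and the pointer is in the green slightly right of centre. I'll make the final levelling and squeeze now.

```bash
python3 -m creep '[[-0.305,4,0,0.1,0,-1.4,0],[-0.31,8,0,0.3,0,-2.8,0],[-0.315,12,0,0.5,0,-4.2,0],[-0.315,15.7,0,0.8,0,-5.5,0],[-0.315,15.7,0,0.8,0,-5.5,0],[-0.315,15.7,0,0.8,0,-5.5,0],[-0.315,15.7,0,0.8,0,-5.5,0],[-0.315,15.7,0,0.8,0,-5.5,0]]';python3 -m creep '[[-0.315,0,0,0,0,0,0],[-0.315,0,0,0,0,0,0],[-0.315,0,0,0,0,0,0],[-0.315,0,0,0,0,0,0]]'; python3 w.py; python3 tw.py 9
```

```text
time_s: 19.85
tcp_pos: [0.688, 0.0458, 0.33]
ee_rot: [[0.933, 0.182, -0.311], [0.173, -0.983, -0.058], [-0.316, -0.0, -0.949]]
wrist_force: [0.4, -0.1, -0.4]
gripper_width: 0.345
gripper_force: 7.7
time_s: 20.18
tcp_pos: [0.6883, 0.0459, 0.3296]
ee_rot: [[0.933, 0.182, -0.312], [0.173, -0.983, -0.058], [-0.317, -0.0, -0.948]]
wrist_force: [-0.4, 0.3, -0.1]
gripper_width: 0.344
gripper_force: 7.7
grasp local 0.0093 0.0007 0.1741 tilt -18.49
side
-0.1 56 [-0.007  0.002  0.004]
-0.08 69 [-0.006  0.002  0.005]
-0.06 63 [-0.006 -0.001  0.003]
-0.04 66 [-0.006 -0.001  0.003]
-0.02 68 [-0.007 -0.001  0.005]
0.0 64 [-0.004  0.005  0.027]
0.02 25 [-0.006  0.001  0.024]
0.04 41 [-0.005  0.001  0.068]
scene
-0.1 38 [-0.004  0.003  0.007]
-0.08 90 [-0.004  0.003  0.006]
-0.06 49 [-0.005  0.001  0.005]
0.04 42 [0.    0.009 0.059]
0.06 88 [0.001 0.01  0.057]
0.08 9 [-0.001  0.002  0.006]
```

View pics/c9.png

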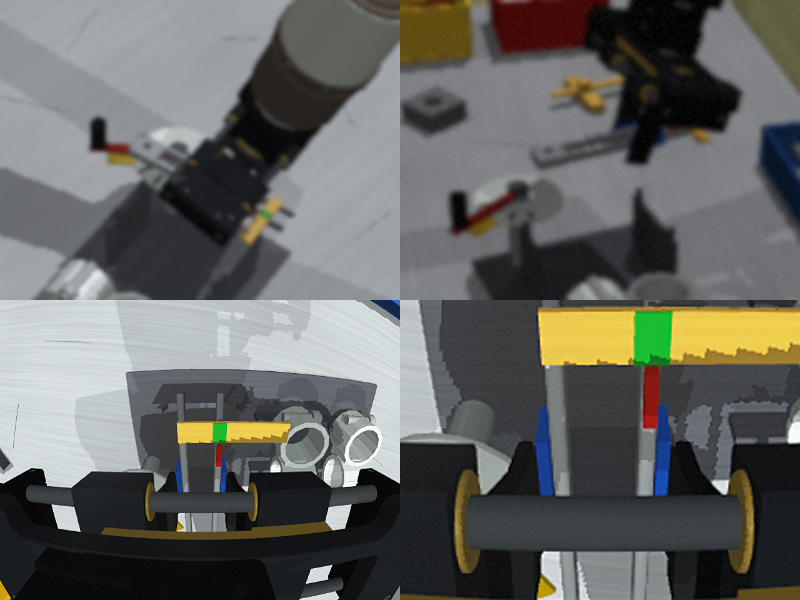

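The tweezers are level and about 9 cm above their seat. The pointer (651 px) is centred in the green (635–672 px), and the keeper is still on the yellow mark. I'll hand it in.

```bash
python3 -c "
from station import r
print(r.finish_job())"
```

```text
the job is handed in; nothing more can be done
None
```

The job is handed in: the keeper is on the yellow mark (within about 1°) and the tweezers are held level about 9 cm above their seat, with the pointer centred in the green band (about 16 mm). My first lift let the tweezers swing tail-down and slip out of the rear notch, so I set them back on the stand and regripped them, already at about 19 mm gap, before the final lift.

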